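# Hand-spin check of a bench centrifuge rotor

## Robot

A 6-joint arm with a two-finger parallel gripper is mounted at the origin on a cart in front of the work surface, level with it; the furniture and walls round the work are solid. World frame = base frame: x ahead of the robot, y to its left, z up, the work surface at z = 0. Lengths are in m, angles in rad, forces in N, time in s.
With the tool pointing down it reaches from about 0.35 to 0.725 m from the base axis. Payload 6 kg.
Tool frame: the origin (TCP) lies at the very end of the fingers, on their centre line; the grasp point (between the pads) lies 19 mm behind it; y points along the fingers, z is the direction in which the jaws open and shut, and the axes are right-handed (so a half turn about y gives the same grasp; the last joint's range is limited). The gripper opens to 85 mm and grips with 20 to 120 N. Pads are 22 mm wide; open, the fingers measure 114 mm over their backs; the gripper's body (76 mm by 85 mm) begins 54 mm behind the grasp point. The pads swing forward as they close: fully open they stand 13 mm farther back than shut.
Start: joints at [-0.856, 0.04, 0.085, 0, -1.615, -0.334], TCP at [0.223, -0.557, 0.231] pointing down, gripper open.
Joint ranges: [-2.56, 2.56], [-1.29, 2.01], [-1.08, 1.49], [-3.29, 1.98], [-2.81, -0.18], [-2.99, 2.99]. Speed limits (rad/s): [2.57, 2.57, 3.01, 3.14, 3.14, 3.14].

## Interface

Orientations are given as a rotation vector (axis times angle).
In Python, from cell import arm, read_camera gives the robot as it stands.
- The arm moves only by the tool move_arm, never from a script. Its argument "motion" is a list of rows, each an object with "xyz": the shift along the tool's x, y, z in mm, a list of three; "spin": the turn about the tool's y in rad. In form: [{"xyz": [tx, ty, tz], "spin": spin}, ...]. A call has exactly 5 rows; each row shifts and turns the commanded pose from where the row before left it, along the tool's axes as they then stand; what a row does not reach is not made up. A row lasts 1/12 s, in which the tool goes at most 41.7 mm and 7.16 degrees, less where a joint would pass 70% of its speed; a pose out of reach is approached as far as the arm can. A call with a gripper value outside its range is refused whole. "claw" is the finger opening in mm, from 0 to 85.4, set as the call begins (left out, the last holds). The fingers move at their own pace and stop on an object; "squeeze" is the grip in N (left out, the last holds). Time passes only in rows, so rows that do not move let the fingers close, or fill a call up. It gives the time, the measured TCP pose, the force and the opening at its end, in the units of the state.
- arm.read_state(): the state, without advancing time (a new reading comes with each control period).
- read_camera(name): name is "side" or "top"; returns a dict with "color" (384x512x3 uint8, blue, green, red), "range_z" (384x512 float32, m along the optical axis (not along the pixel's ray), 0 where there is no reading), "camera_matrix" (3x3 intrinsics, pixels), "rvec" (rotation vector, rad) and "tvec" (3), from world to camera coordinates, as OpenCV has them. Camera axes: x right, y down, z forward; pixel columns grow to the right and rows downward; lengths in m; the calibration is good to about 2 mm. A picture is of the moment at which its call begins.
- arm.job_done(): hands the job in, once; it reports no verdict.
The state is a dict: "clock": time; "qpos": joint angles; "qvel": joint speeds; "tau": joint torques, N m; "position": TCP position; "eef_rot": TCP orientation; "contact_force": force on the tool from outside, world axes, zero at the start; "moment": the same for the moment, N m; "finger_gap": opening from 0.0 (shut) to 1.0 (fully open).
Only numpy, scipy, OpenCV 4.12 (cv2) and the standard library are available. Lean on these libraries where they do the work, as an engineer would, in place of code of your own. Each camera call takes 0.05 s, during which the arm holds its last target. There are 200 camera calls.

## Task

Do the free-running check on the small bench centrifuge: lift its lid right up, then push the two-bucket rotor round by hand so that it coasts untouched past at least one full turn from where it stood. Leave the lid up until the rotor has come to rest, then lower the lid gently until it is fully shut. Do not shift or knock over the things standing around it.

Things in the scene. Friction and masses are not known exactly. Their poses are not given: they have to be found in the camera images.
- centrifuge: Grey box-shaped bench centrifuge, fixed to the worktop; 200 mm deep (own x), 236 mm wide (own y), 88 mm high to its rim. Origin at the centre of its underside, on the rotor's axis; own x points from the front (handle side, towards the robot) to the back (hinge side), z up. A round well of 176 mm diameter, its floor 22 mm above the worktop, is centred on the origin.
- rotor (a joint): Rotor (0.7 kg) on a free vertical shaft in the well: angle in rad, positive counter-clockwise from above, counted on over many turns; opposite turns cancel. At 0 its long axis lies along the centrifuge's own x; it starts within 0.5 rad of that. Pushed to 4 rad/s and let go it coasts some 7 s, about one and a half turns; its other end comes round within a second, so take the finger out at once.
- rotor_hub (a point): Top centre of the rotor's steel hub (32 mm diameter), on the axis, 77 mm above the worktop. The rotor is a flat rectangular aluminium frame, 152 mm long and 43 mm wide over its two long side bars (these bars reach from 55 to 77 mm above the worktop), with one white open bucket in each end. Left and right of the long sides the well is empty from its floor up: a fingertip can be put down there and push a side bar sideways.
- bucket_a (a point): Centre of the mouth of one bucket, the one nearer the handle side at the start, 50.5 mm from the axis, 81 mm above the worktop; bucket 42 x 34 mm, 45 mm deep. It turns with the rotor.
- bucket_b (a point): The same for the opposite bucket.
- lid (a joint): Flat grey lid with a round clear window, hinged along the back edge of the housing. 0 = fully shut (as it starts), grows as it opens, stop at 1.5 rad (upright). Its stiff friction hinge keeps it wherever it is left; moving it takes about 4 N at the handle.
- lid_hinge (a point): Middle of the lid's hinge axis, on the housing: 94 mm behind the centrifuge's centre, 88 mm above the worktop; the axis runs along the centrifuge's own y.
- lid_handle (a point): Middle of the lid's handle, a round steel bar of 10 mm diameter and 92 mm long, parallel to the hinge, 227 mm from the hinge axis and (with the lid shut) 96 mm above the worktop, standing free of the housing's front with 28 mm clear behind the bar and nothing under it; two 8 mm stays join it to the lid 42 mm either side of the middle. It can turn between gripping fingers.
- lab_timer: Bystander: white desk timer, 69 x 70 x 34 mm, loose, close to the left side of the centrifuge. Origin at the centre of its underside.
- wash_bottle: Bystander: white wash bottle with bent spout, 202 mm tall, loose, at the left. Origin under its base.
- calculator: Bystander: dark pocket calculator, 125 x 70 x 13 mm, loose, at the right front. Origin at the centre of its underside.

How it is judged:
By the outcome, as a careful person would: the job done as asked, in the order asked, and still so for the second after the job is handed in, with the robot touching nothing.
It also fails if it takes over 72 s, if anything falls off the work surface, if the arm or the gripper's body presses on something with over 40 N, if the wrist force passes 120 N, or if a joint passes its speed limit or range.

## Working session

There is one attempt and no reset: what is moved stays moved. The work goes in short steps, Python scripts to look and compute and a tool call to move; the robot and the scene stay as the last step left them, time stands still between calls to the robot, and variables do not carry over. Pictures are saved under pics/ and viewed, about 8 in all and at most 12, crops included, and the job is handed in when it is done.

Besides the shell and the picture viewer there is one more tool, called after "Request:" as name([rows], argument=value, ...), one row to a line, values as JSON. move_arm: Moves the arm, as the interface text tells. Its arguments: {"type":"object","properties":{"motion":{"type":"array"},"claw":{"type":"number"},"squeeze":{"type":"number"}},"required":["motion"]}

```bash
ls; mkdir -p pics; python3 - <<'E'
from cell import arm, read_camera
import cv2, numpy as np
s=arm.read_state(); print(s)
for n in("top","side"):
    c=read_camera(n); cv2.imwrite(f"pics/{n}0.png",c["color"]); np.savez(f"pics/{n}0.npz",**c)
    R=cv2.Rodrigues(c["rvec"])[0]; print(n,c["camera_matrix"],-R.T@np.ravel(c["tvec"]),R)
E
```

```text
pics
{'clock': 0.0, 'qpos': array([-8.56307240e-01,  4.08053861e-02,  8.38145854e-02, -4.64631339e-04,
       -1.61548411e+00, -3.33714415e-01]), 'qvel': array([ 0.0002417 ,  0.00134136, -0.00059309, -0.00155204,  0.00105483,
       -0.00172192]), 'tau': array([-5.10850750e-04, -3.68205500e+01,  3.47406721e+01,  6.93240479e+00,
       -5.55952429e-03, -9.08628095e-06]), 'position': array([ 0.22295085, -0.55669228,  0.23028439]), 'eef_rot': array([-1.54838233, -0.29833357,  0.29902507]), 'contact_force': array([-0.37812772,  0.36849277,  0.23799928]), 'moment': array([ 0.02064779, -0.03058073,  0.03159897]), 'finger_gap': 1.000149896886487}
top [[403.7538822    0.         253.82676233]
 [  0.         403.7538822  192.19831711]
 [  0.           0.           1.        ]] [ 0.40817247 -0.00565528  1.56584083] [[-0.02212688 -0.99954139 -0.02067376]
 [-0.99165472  0.02456994 -0.12655918]
 [ 0.12700909  0.01770087 -0.9917436 ]]
side [[442.92446545   0.         254.40669781]
 [  0.         442.92446545 189.7500548 ]
 [  0.           0.           1.        ]] [ 1.04138365 -1.05740626  1.19283044] [[ 0.92787138  0.37267411 -0.01298878]
 [ 0.2514282  -0.65096131 -0.71626338]
 [-0.27538801  0.66133455 -0.69770915]]
```

View pics/top0.png

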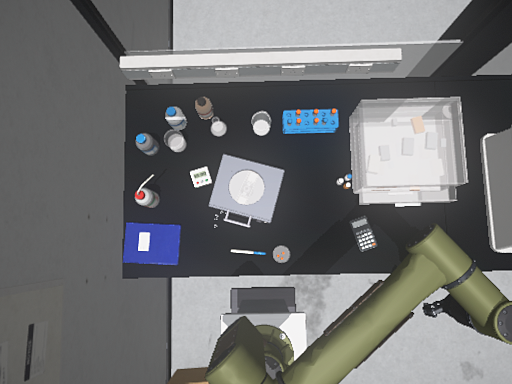

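View pics/side0.png

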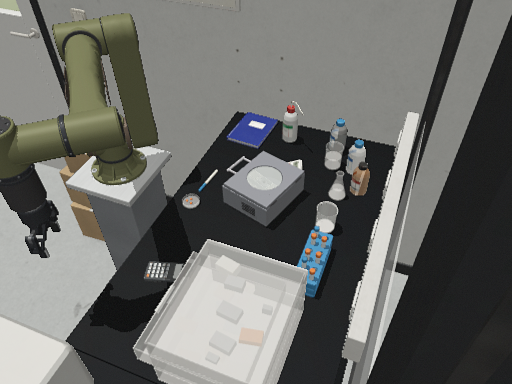

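The top view shows the centrifuge at about (247,188), its handle at (238,219), the timer at (201,177) and the wash bottle at (147,197). The calculator is at (363,234). In the side view the lid is shut with the handle at (240,165). Next I measure the lid and handle from depth.

```bash
cat > h.py <<'E'
import numpy as np, cv2
from scipy.spatial.transform import Rotation as Ro
def world(c):
    R=cv2.Rodrigues(c["rvec"])[0]; K=c["camera_matrix"]; z=c["range_z"]
    v,u=np.indices(z.shape); P=np.stack([(u-K[0,2])*z/K[0,0],(v-K[1,2])*z/K[1,1],z],-1)-np.ravel(c["tvec"])
    W=P@R; W[z==0]=np.nan; return W
def plane(c,uv,h):
    R=cv2.Rodrigues(c["rvec"])[0]; K=c["camera_matrix"]; o=-R.T@np.ravel(c["tvec"])
    d=R.T@np.linalg.inv(K)@np.array([uv[0],uv[1],1.]); return o+d*(h-o[2])/d[2]
def proj(c,p): return cv2.projectPoints(np.array([p],float),c["rvec"],c["tvec"],c["camera_matrix"],None)[0].ravel()
E
python3 - <<'E'
from h import *
from cell import arm
for n in("top","side"):
    c=dict(np.load(f"pics/{n}0.npz")); W=world(c)
    near=np.hypot(W[...,0]-.42,W[...,1]-.02)<.22
    m=((W[...,2]>.075)&(W[...,2]<.115)&near).astype(np.uint8)
    m=cv2.morphologyEx(m,cv2.MORPH_OPEN,np.ones((7,7),np.uint8))
    k,l,st,ce=cv2.connectedComponentsWithStats(m); i=1+st[1:,4].argmax(); m=l==i
    P=W[m]; print(n,st[i],"z",np.percentile(P[:,2],[5,50,95]))
    r=cv2.minAreaRect((P[:,:2]*1000).astype(np.float32)); print(r, cv2.boxPoints(r))
    # handle pixels: raised, not lid, bright
    hm=((W[...,2]>.07)&(W[...,2]<.125)&near&~cv2.dilate(m.astype(np.uint8),np.ones((3,3))).astype(bool))
    print("extra",hm.sum(),np.c_[np.argwhere(hm)[:,::-1],(W[hm]*1000).round()][:60:2].astype(int).tolist())
s=arm.read_state();print(Ro.from_rotvec(s["eef_rot"]).as_matrix())
t=cv2.imread("pics/top0.png")[130:260,110:310]; cv2.imwrite("pics/crop.png",cv2.resize(t,None,fx=4,fy=4,interpolation=cv2.INTER_CUBIC))
E
```

```text
top [ 211  181   68   41 1903] z [0.08962922 0.10107185 0.10753126]
((583.82080078125, 54.91278839111328), (228.71600341796875, 142.42555236816406), 74.02978515625) [[483.89233  -35.438232]
 [620.8209   -74.62486 ]
 [683.74927  145.26381 ]
 [546.8207   184.45044 ]]
extra 125 [[258, 181, 637, 4, 99], [260, 181, 636, -3, 103], [262, 181, 637, -10, 100], [264, 181, 636, -18, 102], [266, 181, 635, -25, 108], [259, 182, 634, 1, 95], [261, 182, 633, -7, 101], [209, 202, 564, 185, 99], [209, 204, 557, 186, 92], [209, 205, 554, 187, 89], [226, 213, 523, 124, 94], [226, 214, 519, 124, 96], [226, 215, 514, 123, 105], [225, 216, 512, 128, 95], [227, 216, 511, 121, 94], [226, 217, 508, 124, 99], [226, 218, 504, 124, 95], [224, 219, 501, 132, 95], [226, 219, 500, 124, 98], [248, 219, 499, 44, 95], [250, 219, 498, 37, 100], [224, 220, 496, 131, 105], [226, 220, 497, 124, 95], [228, 220, 496, 116, 103], [230, 220, 497, 110, 96], [248, 220, 495, 44, 100], [225, 221, 493, 127, 101], [227, 221, 493, 120, 100], [229, 221, 493, 113, 102], [231, 221, 492, 105, 105]]
side [ 224  154   47   44 1309] z [0.0
[... 474 characters left out ...]
], [239, 159, 493, 112, 101], [241, 159, 500, 116, 100], [244, 159, 508, 126, 94], [246, 159, 515, 128, 95], [238, 160, 494, 101, 105], [240, 160, 500, 107, 102], [246, 160, 519, 120, 98], [237, 161, 489, 102, 98], [239, 161, 496, 105, 97], [235, 162, 488, 87, 104], [237, 162, 494, 92, 102], [239, 162, 498, 101, 96], [235, 163, 489, 83, 103], [237, 163, 494, 90, 99], [234, 164, 485, 82, 98], [236, 164, 491, 88, 95], [233, 165, 484, 75, 98], [235, 165, 491, 78, 97], [231, 166, 480, 66, 99], [233, 166, 489, 66, 102], [229, 167, 476, 56, 101]]
[[ 9.28357633e-01 -7.28576218e-04 -3.71687469e-01]
 [ 3.71688155e-01  1.42570315e-03  9.28356550e-01]
 [-1.46462510e-04 -9.99998718e-01  1.59436555e-03]]
```

View pics/crop.png

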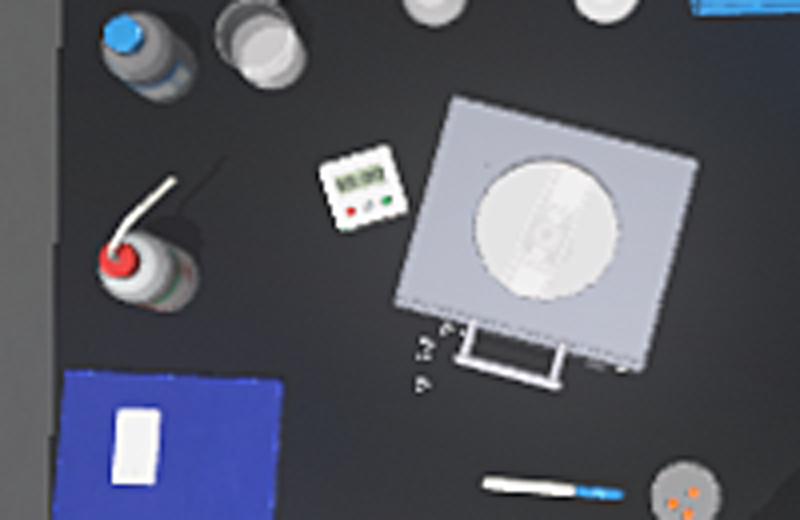

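The crop shows the lid corners at (455,97), (697,160), (643,370) and (397,304), and the handle bar running from (458,358) to (559,386). The rotor band is visible through the window.

```bash
python3 - <<'E'
from h import *
c=dict(np.load("pics/top0.npz"))
f=lambda u,v,h: plane(c,((u+.5)/4-.5+110,(v+.5)/4-.5+130),h)*1000
L=np.array([f(*p,.102) for p in[(455,97),(697,160),(643,370),(397,304)]]); print(L.round())
print("sides",[np.linalg.norm(L[i]-L[i-1]).round() for i in range(4)], "ctr",L.mean(0))
fr=(L[2]+L[3])/2; bk=(L[0]+L[1])/2; ax=bk-fr; yw=np.arctan2(ax[1],ax[0]); e=L[0]-L[1]; yw2=np.arctan2(-e[0],e[1])
H=np.array([f(458,358,.1),f(559,386,.1)]); hm=H.mean(0); e=H[0]-H[1]
print("yaw",yw,yw2,np.arctan2(-e[0],e[1]),"handle",H,hm,np.linalg.norm(e))
for y in(yw,yw2): print("centre from handle",hm[:2]+133*np.array([np.cos(y),np.sin(y)]))
w=f(546,229,.1);print("window",w)
g=f(572,175,.077)-f(530,290,.077); print("rotor ang",np.arctan2(g[1],g[0]),np.arctan2(g[1],g[0])-yw)
# window pixels depth side
s=dict(np.load("pics/side0.npz"));
for ends in [((243,158)),((229,170))]: print(plane(s,ends,.1)*1000)
W=world(c)
m=cv2.inRange(c["color"],(150,150,150),(255,255,255))>0
n=m&(W[...,2]<.06)&(W[...,2]>.02)&(np.hypot(W[...,0]-.6,W[...,1]-.18)<.06);P=W[n];print("timer",P.min(0),P.max(0))
E
```

```text
[[742. 130. 102.]
 [677. -92. 102.]
 [485. -37. 102.]
 [550. 186. 102.]]
sides [np.float64(199.0), np.float64(231.0), np.float64(199.0), np.float64(232.0)] ctr [613.37247993  46.72682299 102.        ]
yaw -0.2804389262646708 -0.28506792854052376 -0.2925194637188908 handle [[499.9139082  130.65924009 100.        ]
 [472.4230874   39.37573176 100.        ]] [486.1684978   85.01748593 100.        ] 95.33322674078404
centre from handle [613.97272592  48.20608449]
centre from handle [613.80095719  47.61487493]
window [616.27898818  48.32220884 100.        ]
rotor ang -0.36796916086859466 -0.08753023460392384
[504.62540908 124.01166618 100.        ]
[482.95570124  41.92851151 100.        ]
timer [0.65377359 0.20600704 0.0250571 ] [0.65377359 0.20600704 0.0250571 ]
```

The centrifuge centre is about (0.614, 0.0475) with yaw about -0.285, which puts the handle at (0.486, 0.085, 0.096). The measured sizes and both views agree. I'll move above the handle.

Request:
move_arm([
  {"xyz":[24,0,25],"spin":0},
  {"xyz":[24,0,25],"spin":0},
  {"xyz":[24,0,25],"spin":0},
  {"xyz":[24,0,25],"spin":0},
  {"xyz":[24,0,25],"spin":0},
], claw=28)

```text
clock: 0.52
position: [0.288, -0.3948, 0.2307]
eef_rot: [-1.549, -0.298, 0.299]
contact_force: [1.3, 0.3, -0.5]
finger_gap: 0.332
```

Request:
move_arm([
  {"xyz":[24,0,25],"spin":0},
  {"xyz":[24,0,25],"spin":0},
  {"xyz":[24,0,25],"spin":0},
  {"xyz":[24,0,25],"spin":0},
  {"xyz":[24,0,25],"spin":0},
])

```text
clock: 0.93
position: [0.353, -0.234, 0.231]
eef_rot: [-1.55, -0.299, 0.299]
contact_force: [-0.0, -1.2, 0.4]
finger_gap: 0.326
```

Request:
move_arm([
  {"xyz":[24,0,25],"spin":0},
  {"xyz":[24,0,25],"spin":0},
  {"xyz":[24,0,25],"spin":0},
  {"xyz":[24,0,25],"spin":0},
  {"xyz":[24,0,25],"spin":0},
])

```text
clock: 1.35
position: [0.418, -0.0732, 0.2312]
eef_rot: [-1.55, -0.299, 0.299]
contact_force: [2.0, 0.4, -0.6]
finger_gap: 0.326
```

Request:
move_arm([
  {"xyz":[24,0,25],"spin":0},
  {"xyz":[24,0,25],"spin":0},
  {"xyz":[24,0,25],"spin":0},
  {"xyz":[24,0,25],"spin":0},
  {"xyz":[24,0,25],"spin":0},
])

```text
clock: 1.77
position: [0.4829, 0.0875, 0.2311]
eef_rot: [-1.55, -0.299, 0.299]
contact_force: [0.9, -0.3, 0.2]
finger_gap: 0.33
```

Request:
move_arm([
  {"xyz":[0,0,0],"spin":-0.1},
  {"xyz":[0,0,0],"spin":-0.1},
  {"xyz":[0,0,0],"spin":-0.1},
  {"xyz":[0,0,0],"spin":-0.1},
  {"xyz":[0,0,0],"spin":-0.1},
])

```text
clock: 2.18
position: [0.4826, 0.0857, 0.2308]
eef_rot: [-1.458, -0.691, 0.693]
contact_force: [-0.9, -0.2, -0.3]
finger_gap: 0.33
```

Request:
move_arm([
  {"xyz":[0,0,0],"spin":-0.1},
  {"xyz":[0,0,0],"spin":-0.1},
  {"xyz":[0,0,0],"spin":-0.1},
  {"xyz":[0,0,0],"spin":-0.105},
  {"xyz":[0,0,0],"spin":0},
])

```text
clock: 2.6
position: [0.4826, 0.0856, 0.2309]
eef_rot: [-1.329, -0.999, 1.0]
contact_force: [-0.1, 0.0, 0.4]
finger_gap: 0.326
```

Request:
move_arm([
  {"xyz":[0,20,-4],"spin":0},
  {"xyz":[0,30,0],"spin":0},
  {"xyz":[0,30,0],"spin":0},
  {"xyz":[0,20,0],"spin":0},
  {"xyz":[0,8,0],"spin":0},
])

```text
clock: 3.02
position: [0.4848, 0.0839, 0.1193]
eef_rot: [-1.33, -0.989, 0.998]
contact_force: [-0.4, -0.6, -1.6]
finger_gap: 0.33
```

```bash
python3 - <<'E'
from h import *
from cell import arm, read_camera
s=arm.read_state();R=Ro.from_rotvec(s["eef_rot"]).as_matrix();print(s["position"],R.round(3),np.arctan2(R[1,2],R[0,2]))
a=read_camera("side")["color"][110:220,180:320]; b=read_camera("top")["color"][150:250,190:290]
f=lambda i:cv2.resize(i,(400,int(400*i.shape[0]/i.shape[1])),interpolation=cv2.INTER_CUBIC)
a,b=f(a),f(b); o=np.zeros((400,800,3),np.uint8); o[:a.shape[0],:400]=a; o[:,400:]=b; cv2.imwrite("pics/g1.png",o)
E
```

```text
[0.48483227 0.08390299 0.11928432] [[ 0.284 -0.005 -0.959]
 [ 0.959 -0.002  0.284]
 [-0.003 -1.     0.005]] 2.853256377008836
```

View pics/g1.png

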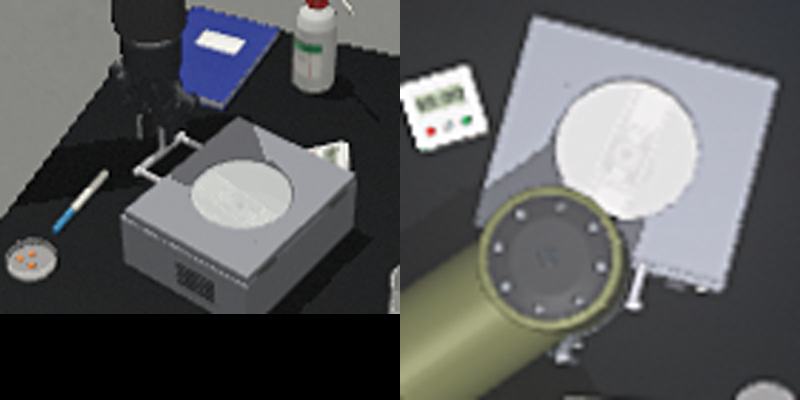

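The side view shows the fingertips at about (140,145) and (162,140), straddling the bar at about (160,160). I'll descend and close.

Request:
move_arm([
  {"xyz":[0,8,0],"spin":0},
  {"xyz":[0,10,0],"spin":0},
  {"xyz":[0,10,0],"spin":0},
  {"xyz":[0,8,0],"spin":0},
  {"xyz":[0,4,0],"spin":0},
])

```text
clock: 3.53
position: [0.4861, 0.0843, 0.0817]
eef_rot: [-1.33, -0.995, 0.998]
contact_force: [0.1, 0.1, -0.1]
finger_gap: 0.329
```

Request:
move_arm([
  {"xyz":[0,0,0],"spin":0},
  {"xyz":[0,0,0],"spin":0},
  {"xyz":[0,0,0],"spin":0},
  {"xyz":[0,0,0],"spin":0},
  {"xyz":[0,0,0],"spin":0},
], claw=0, squeeze=30)

```text
clock: 3.95
position: [0.4871, 0.0841, 0.0835]
eef_rot: [-1.332, -0.997, 0.996]
contact_force: [4.4, -2.6, -3.4]
finger_gap: 0.101
```

```bash
cat > st.py <<'E'
from h import *
from cell import arm
s=arm.read_state();R=Ro.from_rotvec(s["eef_rot"]).as_matrix()
p=s["position"]; a=np.array([np.cos(-.285),np.sin(-.285)]); b=np.array([-a[1],a[0]]); d=p[:2]-[.614,.0475]
print("t",s["clock"],"pos",p.round(4),"own",(d@a).round(4),(d@b).round(4),"F",s["contact_force"].round(1),"gap",round(s["finger_gap"]*85.4,1),"q",s["qpos"].round(2),"zyaw",np.arctan2(R[1,2],R[0,2]).round(3))
E
python3 st.py
```

```text
t 3.95 pos [0.4871 0.0841 0.0835] own -0.1321 -0.0005 F [ 4.4 -2.6 -3.4] gap 8.6 q [ 0.58 -0.22 -0.43  0.   -1.36 -0.87] zyaw 2.856
```

```bash
python3 - <<'E'
import numpy as np
p=.035+np.linspace(0,1.5,31); x=-227*np.cos(p); z=227*np.sin(p)
for i in range(0,30,5): print([[0,round(-(z[k+1]-z[k]),1),round(-(x[k+1]-x[k]),1)] for k in range(i,i+5)])
E
```

```text
[[0, np.float64(-11.3), np.float64(-0.7)], [0, np.float64(-11.3), np.float64(-1.2)], [0, np.float64(-11.2), np.float64(-1.8)], [0, np.float64(-11.1), np.float64(-2.4)], [0, np.float64(-11.0), np.float64(-2.9)]]
[[0, np.float64(-10.8), np.float64(-3.5)], [0, np.float64(-10.6), np.float64(-4.0)], [0, np.float64(-10.4), np.float64(-4.5)], [0, np.float64(-10.2), np.float64(-5.0)], [0, np.float64(-9.9), np.float64(-5.5)]]
[[0, np.float64(-9.6), np.float64(-6.0)], [0, np.float64(-9.3), np.float64(-6.5)], [0, np.float64(-9.0), np.float64(-7.0)], [0, np.float64(-8.6), np.float64(-7.4)], [0, np.float64(-8.2), np.float64(-7.8)]]
[[0, np.float64(-7.8), np.float64(-8.2)], [0, np.float64(-7.4), np.float64(-8.6)], [0, np.float64(-7.0), np.float64(-9.0)], [0, np.float64(-6.5), np.float64(-9.3)], [0, np.float64(-6.0), np.float64(-9.6)]]
[[0, np.float64(-5.5), np.float64(-9.9)], [0, np.float64(-5.0), np.float64(-10.2)], [0, np.float64(-4.5), np.float64(-10.4)], [0, np.float64(-4.0), np.float64(-10.6)], [0, np.float64(-3.5), np.float64(-10.8)]]
[[0, np.float64(-2.9), np.float64(-11.0)], [0, np.float64(-2.4), np.float64(-11.1)], [0, np.float64(-1.8), np.float64(-11.2)], [0, np.float64(-1.3), np.float64(-11.3)], [0, np.float64(-0.7), np.float64(-11.3)]]
```

Request:
move_arm([
  {"xyz":[0,-11.3,-0.7],"spin":0},
  {"xyz":[0,-11.3,-1.2],"spin":0},
  {"xyz":[0,-11.2,-1.8],"spin":0},
  {"xyz":[0,-11.1,-2.4],"spin":0},
  {"xyz":[0,-11,-2.9],"spin":0},
])

```text
clock: 4.37
position: [0.4956, 0.0817, 0.1395]
eef_rot: [-1.331, -0.997, 0.996]
contact_force: [7.7, -2.4, -6.7]
finger_gap: 0.101
```

Request:
move_arm([
  {"xyz":[0,-10.8,-3.5],"spin":0},
  {"xyz":[0,-10.6,-4],"spin":0},
  {"xyz":[0,-10.4,-4.5],"spin":0},
  {"xyz":[0,-10.2,-5],"spin":0},
  {"xyz":[0,-9.9,-5.5],"spin":0},
])

```text
clock: 4.78
position: [0.5163, 0.0755, 0.1907]
eef_rot: [-1.329, -0.995, 0.998]
contact_force: [1.7, -0.9, -6.1]
finger_gap: 0.103
```

```bash
python3 st.py
```

```text
t 4.7833 pos [0.5163 0.0755 0.1907] own -0.1017 -0.0006 F [ 1.7 -0.9 -6.1] gap 8.8 q [ 0.53 -0.17 -0.19 -0.   -1.55 -0.82] zyaw 2.857
```

Forces are low and the arm is tracking well, so I'll continue the arc.

Request:
move_arm([
  {"xyz":[0,-9.6,-6],"spin":0},
  {"xyz":[0,-9.3,-6.5],"spin":0},
  {"xyz":[0,-9,-7],"spin":0},
  {"xyz":[0,-8.6,-7.4],"spin":0},
  {"xyz":[0,-8.2,-7.8],"spin":0},
])

```text
clock: 5.2
position: [0.5488, 0.0659, 0.2364]
eef_rot: [-1.328, -0.994, 0.999]
contact_force: [-7.9, 0.8, 2.1]
finger_gap: 0.096
```

Request:
move_arm([
  {"xyz":[0,-7.8,-8.2],"spin":0},
  {"xyz":[0,-7.4,-8.6],"spin":0},
  {"xyz":[0,-7,-9],"spin":0},
  {"xyz":[0,-6.5,-9.3],"spin":0},
  {"xyz":[0,-6,-9.6],"spin":0},
])

```text
clock: 5.62
position: [0.592, 0.0531, 0.2732]
eef_rot: [-1.33, -0.997, 0.998]
contact_force: [-9.9, 1.2, 7.1]
finger_gap: 0.099
```

Request:
move_arm([
  {"xyz":[0,-5.5,-9.9],"spin":0},
  {"xyz":[0,-5,-10.2],"spin":0},
  {"xyz":[0,-4.5,-10.4],"spin":0},
  {"xyz":[0,-4,-10.6],"spin":0},
  {"xyz":[0,-3.5,-10.8],"spin":0},
])

```text
clock: 6.03
position: [0.6424, 0.0383, 0.2957]
eef_rot: [-1.331, -0.997, 0.997]
contact_force: [-5.3, 0.7, 6.0]
finger_gap: 0.102
```

```bash
python3 st.py
```

```text
t 6.0333 pos [0.6424 0.0383 0.2957] own 0.0298 -0.0008 F [-5.3  0.7  6. ] gap 8.7 q [ 0.37  0.17  0.35  0.   -1.74 -0.65] zyaw 2.857
```

Request:
move_arm([
  {"xyz":[0,-2.9,-11],"spin":0},
  {"xyz":[0,-2.4,-11.1],"spin":0},
  {"xyz":[0,-1.8,-11.2],"spin":0},
  {"xyz":[0,-1.3,-11.3],"spin":0},
  {"xyz":[0,-0.7,-11.3],"spin":0},
])

```text
clock: 6.45
position: [0.6963, 0.0225, 0.3042]
eef_rot: [-1.331, -0.997, 0.997]
contact_force: [-2.9, -0.4, -2.4]
finger_gap: 0.099
```

Request:
move_arm([
  {"xyz":[0,0,-2],"spin":0},
  {"xyz":[0,0,-1],"spin":0},
  {"xyz":[0,0,0],"spin":0},
  {"xyz":[0,0,0],"spin":0},
  {"xyz":[0,0,0],"spin":0},
])

```text
clock: 6.87
position: [0.6972, 0.0221, 0.3042]
eef_rot: [-1.329, -0.995, 0.999]
contact_force: [-11.8, 2.0, 5.9]
finger_gap: 0.103
```

```bash
python3 st.py
```

```text
t 6.8667 pos [0.6972 0.0221 0.3042] own 0.087 -0.0009 F [-11.8   2.    5.9] gap 8.8 q [ 0.32  0.34  0.56 -0.   -1.79 -0.6 ] zyaw 2.857
```

Request:
move_arm([
  {"xyz":[0,0,0],"spin":0},
  {"xyz":[0,0,0],"spin":0},
  {"xyz":[0,0,0],"spin":0},
  {"xyz":[0,0,0],"spin":0},
  {"xyz":[0,-4,0],"spin":0},
], claw=32)

```text
clock: 7.28
position: [0.6993, 0.0222, 0.305]
eef_rot: [-1.33, -0.995, 0.998]
contact_force: [0.4, 0.3, -0.7]
finger_gap: 0.372
```

Request:
move_arm([
  {"xyz":[0,-10,0],"spin":0},
  {"xyz":[0,-12,0],"spin":0},
  {"xyz":[0,-12,0],"spin":0},
  {"xyz":[0,-10,0],"spin":0},
  {"xyz":[0,0,10],"spin":0},
])

```text
clock: 7.7
position: [0.6908, 0.0243, 0.3516]
eef_rot: [-1.332, -0.997, 0.995]
contact_force: [0.1, 0.6, -0.1]
finger_gap: 0.373
```

Request:
move_arm([
  {"xyz":[0,0,30],"spin":0},
  {"xyz":[0,0,38],"spin":0},
  {"xyz":[0,0,38],"spin":0},
  {"xyz":[0,0,38],"spin":0},
  {"xyz":[0,0,38],"spin":0},
], claw=0)

```text
clock: 8.12
position: [0.5135, 0.0761, 0.3501]
eef_rot: [-1.331, -0.997, 0.996]
contact_force: [0.4, 1.2, 0.9]
finger_gap: 0.0
```

```bash
python3 st.py; python3 - <<'E'
from h import *
from cell import arm, read_camera
A=read_camera("side");B=read_camera("top");np.savez("pics/t2.npz",**B);np.savez("pics/s2.npz",**A)
a=A["color"][80:200,190:330]; b=B["color"][140:240,200:300]
f=lambda i:cv2.resize(i,(400,int(400*i.shape[0]/i.shape[1])),interpolation=cv2.INTER_CUBIC)
a,b=f(a),f(b); o=np.zeros((400,800,3),np.uint8); o[:a.shape[0],:400]=a; o[:,400:]=b; cv2.imwrite("pics/g2.png",o)
E
```

```text
t 8.1167 pos [0.5135 0.0761 0.3501] own -0.1045 -0.0008 F [0.4 1.2 0.9] gap 0.0 q [ 0.54 -0.13  0.14  0.   -1.84 -0.82] zyaw 2.856
```

View pics/g2.png

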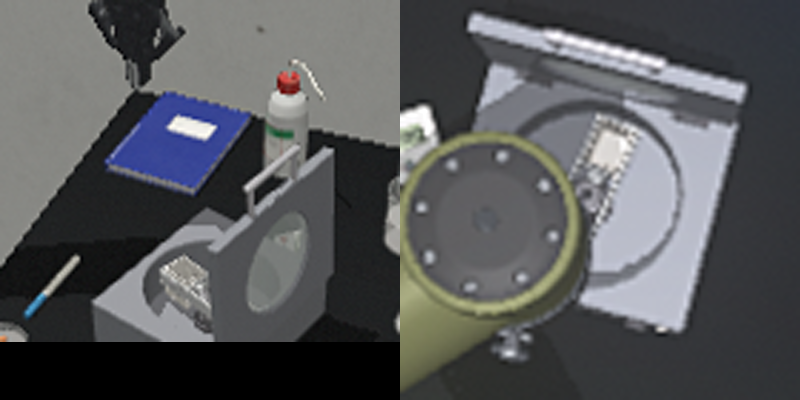

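The lid is upright in both views. The rotor's far end is at about (597,112)–(640,128), with its right edge running down to (605,230). I compute its angle next.

```bash
python3 - <<'E'
from h import *
c=dict(np.load("pics/t2.npz"))
f=lambda u,v: plane(c,((u-399.5)/4-.5+200,(v+.5)/4-.5+140),.077)*1000
a=np.array([np.cos(-.285),np.sin(-.285)]);b=np.array([-a[1],a[0]])
P=[f(*p)[:2] for p in[(597,112),(640,128),(605,230),(572,180)]]
own=lambda p:((p-[614,47.5])@a,(p-[614,47.5])@b)
for p in P: print(p,own(p))
d=P[1]-P[2];print(np.arctan2(d[1],d[0])+.285); d=P[0]-P[3];print(np.arctan2(d[1],d[0])+.285)
# well circle right edge etc. at rim .088
f2=lambda u,v: plane(c,((u-399.5)/4-.5+200,(v+.5)/4-.5+140),.088)*1000
for p in[(684,185),(601,283),(560,102)]: q=own(f2(*p)[:2]);print("well",q,np.hypot(*q))
E
```

```text
[692.13438549  37.42174369] (np.float64(77.81615036682452), np.float64(12.296348579935747))
[675.8838862  -2.4910523] (np.float64(73.44294935386421), np.float64(-30.57538015134896))
[580.67806049  32.28488166] (np.float64(-27.699943645903776), np.float64(-23.97007719756869))
[628.34305272  62.05851699] (np.float64(9.671242147664488), np.float64(18.00390662416206))
-0.0652140379710362
-0.08356115997050129
well (np.float64(30.34953861270497), np.float64(-84.22657657869718)) 89.52770909707904
well (np.float64(-77.04750193289976), np.float64(-33.813187274000754)) 84.14065122000684
well (np.float64(76.19808009883828), np.float64(47.20054032024092)) 89.6327976650939
```

Request:
move_arm([
  {"xyz":[16,0,-22],"spin":0},
  {"xyz":[16,0,-22],"spin":0},
  {"xyz":[17,0,-20],"spin":0},
  {"xyz":[0,30,0],"spin":0},
  {"xyz":[0,35,0],"spin":0},
])

```text
clock: 8.63
position: [0.5928, 0.106, 0.2852]
eef_rot: [-1.332, -0.999, 0.995]
contact_force: [0.3, 0.5, -0.2]
finger_gap: 0.005
```

Request:
move_arm([
  {"xyz":[0,38,0],"spin":0},
  {"xyz":[0,38,0],"spin":0},
  {"xyz":[0,38,0],"spin":0},
  {"xyz":[0,30,0],"spin":0},
  {"xyz":[0,15,0],"spin":0},
])

```text
clock: 9.05
position: [0.5886, 0.1045, 0.1208]
eef_rot: [-1.328, -0.991, 1.001]
contact_force: [0.1, 0.4, -0.8]
finger_gap: 0.002
```

```bash
python3 st.py; python3 - <<'E'
from h import *
from cell import arm, read_camera
A=read_camera("side");B=read_camera("top")
a=A["color"][110:210,200:320]; b=B["color"][140:240,200:300]
f=lambda i:cv2.resize(i,(400,int(400*i.shape[0]/i.shape[1])),interpolation=cv2.INTER_CUBIC)
a,b=f(a),f(b); o=np.zeros((400,800,3),np.uint8); o[:a.shape[0],:400]=a; o[:,400:]=b; cv2.imwrite("pics/g3.png",o)
E
```

```text
t 9.05 pos [0.5886 0.1045 0.1208] own -0.0404 0.0476 F [ 0.1  0.4 -0.8] gap 0.1 q [ 0.51  0.06 -0.1  -0.   -1.42 -0.79] zyaw 2.856
```

View pics/g3.png

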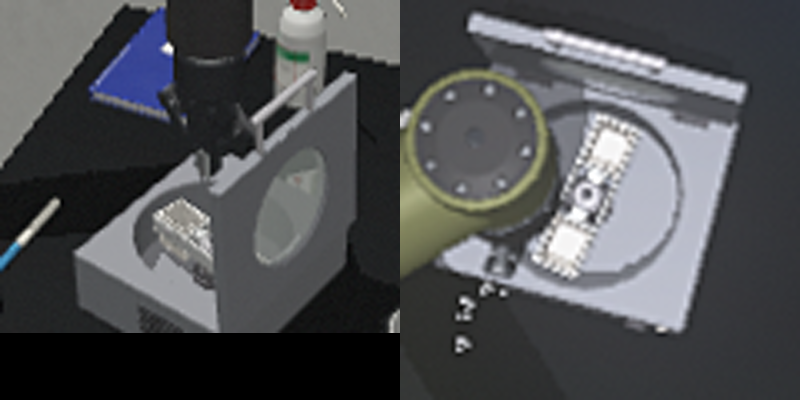

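The fingertip is above the empty left side of the well. The hub is at (588,194), bucket_a at (568,247) and bucket_b at (612,145).

Request:
move_arm([
  {"xyz":[0,15,0],"spin":0},
  {"xyz":[0,18,0],"spin":0},
  {"xyz":[0,18,0],"spin":0},
  {"xyz":[0,14,0],"spin":0},
  {"xyz":[0,6,0],"spin":0},
])

```text
clock: 9.57
position: [0.5906, 0.1051, 0.0549]
eef_rot: [-1.33, -0.996, 0.997]
contact_force: [-1.0, 0.2, -0.7]
finger_gap: -0.001
```

```bash
python3 st.py; cat > rot.py <<'E'
from h import *
from cell import arm, read_camera
def rot(c):
    W=world(c); a=np.array([np.cos(-.285),np.sin(-.285)]);b=np.array([-a[1],a[0]])
    v,u=np.indices(W.shape[:2]); R=cv2.Rodrigues(c["rvec"])[0]
    m=cv2.inRange(c["color"],(228,228,228),(255,255,255))>0
    pts=np.array([plane(c,p,.079)[:2] for p in np.argwhere(m)[:,::-1] if abs(p[0]-247)<30 and abs(p[1]-188)<30])
    if len(pts)<8: return None
    pts=pts-[.614,.0475]; o=np.c_[pts@a,pts@b]; o=o[np.hypot(*o.T)<.08]
    w,V=np.linalg.eigh(np.cov((o-o.mean(0)).T)); d=V[:,1]; return len(o),(o.mean(0)*1000).round(1),round(float((np.arctan(d[1]/d[0]))),3)
if __name__=="__main__": c=read_camera("top"); print(arm.read_state()["clock"],rot(c))
E
python3 rot.py
```

```text
t 9.5667 pos [0.5906 0.1051 0.0549] own -0.0387 0.0487 F [-1.   0.2 -0.7] gap -0.1 q [ 0.51  0.09 -0.19 -0.   -1.29 -0.79] zyaw 2.856
9.6167 (143, array([-0.7,  0.9]), -0.15)
```

Request:
move_arm([
  {"xyz":[-2,0,3],"spin":0},
  {"xyz":[-2,0,3],"spin":0},
  {"xyz":[0,0,2],"spin":0},
  {"xyz":[0,0,0],"spin":0},
  {"xyz":[0,0,0],"spin":0},
])

```text
clock: 10.03
position: [0.5818, 0.1038, 0.0562]
eef_rot: [-1.331, -0.998, 0.996]
contact_force: [-0.2, 0.5, 0.2]
finger_gap: -0.001
```

```bash
python3 st.py; python3 rot.py
```

```text
t 10.0333 pos [0.5818 0.1038 0.0562] own -0.0467 0.045 F [-0.2  0.5  0.2] gap -0.1 q [ 0.52  0.07 -0.21  0.   -1.29 -0.8 ] zyaw 2.857
10.0833 (127, array([ 4. , -1.5]), -0.115)
```

Free of contact and in place. Now the push and an immediate withdrawal.

Request:
move_arm([
  {"xyz":[-7,0,0],"spin":0},
  {"xyz":[-11,0,0],"spin":0},
  {"xyz":[-13,0,0],"spin":0},
  {"xyz":[0,-40,0],"spin":0},
  {"xyz":[0,-41,0],"spin":0},
])

```text
clock: 10.5
position: [0.5704, 0.0712, 0.1339]
eef_rot: [-1.329, -0.989, 1.001]
contact_force: [1.7, 1.2, 0.9]
finger_gap: -0.003
```

Request:
move_arm([
  {"xyz":[0,-40,0],"spin":0},
  {"xyz":[0,-30,20],"spin":0},
  {"xyz":[0,0,35],"spin":0},
  {"xyz":[0,0,35],"spin":0},
  {"xyz":[0,0,35],"spin":0},
])

```text
clock: 10.92
position: [0.4516, 0.1077, 0.2062]
eef_rot: [-1.331, -0.995, 0.995]
contact_force: [-0.5, 1.8, 0.8]
finger_gap: 0.002
```

```bash
python3 st.py; python3 - <<'E'
from rot import *
for i in range(14):
    c=read_camera("top"); print(round(arm.read_state()["clock"],2),rot(c))
cv2.imwrite("pics/last.png",c["color"])
E
```

```text
t 10.9167 pos [0.4516 0.1077 0.2062] own -0.1728 0.0121 F [-0.5  1.8  0.8] gap 0.2 q [ 0.67 -0.33 -0.29  0.   -1.61 -0.96] zyaw 2.854
10.97 (81, array([34.3, -1.7]), 0.134)
11.02 (107, array([25.2,  1.7]), 0.271)
11.07 (144, array([ 4.2, -1.3]), 0.461)
11.12 (127, array([-1.7, -4.3]), 0.598)
11.17 (100, array([ -9.6, -13.3]), 0.741)
11.22 (70, array([-15.6, -26.5]), 0.9)
11.27 (65, array([-15.1, -36. ]), 1.11)
11.32 (70, array([ -7.8, -39.5]), 1.389)
11.37 (76, array([  0. , -41.5]), 1.483)
11.42 (79, array([  7.5, -41.7]), -1.321)
11.47 (79, array([ 14.7, -38. ]), -1.343)
11.52 (82, array([ 20. , -34.3]), -1.009)
11.57 (80, array([ 24.5, -31.3]), -0.745)
11.62 (69, array([ 32.2, -26.4]), -0.598)
```

```bash
cat > tr.py <<'E'
from rot import *
import sys
for i in range(int(sys.argv[1])):
    c=read_camera("top"); print(round(arm.read_state()["clock"],2),rot(c))
E
python3 tr.py 16
```

```text
11.67 (87, array([ 33.1, -19.8]), -0.279)
11.72 (70, array([ 40.7, -14.1]), -0.354)
11.77 (75, array([40.3, -8.9]), -0.104)
11.82 (82, array([32.8, -2.9]), 0.11)
11.87 (109, array([20.1, -0.3]), 0.254)
11.92 (119, array([10.2,  1. ]), 0.395)
11.97 (136, array([-0.1, -2.7]), 0.481)
12.02 (125, array([-4.9, -5.7]), 0.59)
12.07 (104, array([-10.4, -13.6]), 0.72)
12.12 (80, array([-15.7, -23. ]), 0.912)
12.17 (69, array([-12.7, -30.4]), 0.942)
12.22 (68, array([-12.9, -37.2]), 1.151)
12.27 (68, array([ -7.3, -40.5]), 1.296)
12.32 (72, array([ -1.7, -42.5]), 1.545)
12.37 (81, array([  4. , -43.2]), -1.555)
12.42 (88, array([  6.4, -41.2]), -1.155)
```

Request:
move_arm([
  {"xyz":[0,0,20],"spin":0},
  {"xyz":[0,0,25],"spin":0},
  {"xyz":[0,0,15],"spin":0},
  {"xyz":[0,0,0],"spin":0},
  {"xyz":[0,0,0],"spin":0},
])

```text
clock: 12.83
position: [0.3951, 0.1262, 0.2066]
eef_rot: [-1.33, -0.999, 0.997]
contact_force: [0.8, 0.5, -0.3]
finger_gap: 0.001
```

```bash
python3 tr.py 3
```

```text
12.88 (114, array([16.5, -3. ]), -0.073)
12.93 (133, array([ 5.9, -1.4]), 0.042)
12.98 (152, array([4.8, 0.9]), 0.162)
```

Request:
move_arm([
  {"xyz":[0,0,0],"spin":0},
  {"xyz":[0,0,0],"spin":0},
  {"xyz":[0,0,0],"spin":0},
  {"xyz":[0,0,0],"spin":0},
  {"xyz":[0,0,0],"spin":0},
])

```text
clock: 13.4
position: [0.3954, 0.1257, 0.206]
eef_rot: [-1.331, -0.996, 0.997]
contact_force: [0.9, -0.5, -0.3]
finger_gap: 0.001
```

```bash
python3 tr.py 3
```

```text
13.45 (136, array([0.5, 0.3]), 1.182)
13.5 (129, array([ 0.3, -0.2]), 1.272)
13.55 (138, array([-0.3, -1.2]), 1.36)
```

Request:
move_arm([
  {"xyz":[0,0,0],"spin":0},
  {"xyz":[0,0,0],"spin":0},
  {"xyz":[0,0,0],"spin":0},
  {"xyz":[0,0,0],"spin":0},
  {"xyz":[0,0,0],"spin":0},
])

```text
clock: 13.97
position: [0.3953, 0.1258, 0.2061]
eef_rot: [-1.331, -0.997, 0.997]
contact_force: [-0.4, 0.3, 0.1]
finger_gap: 0.002
```

```bash
python3 tr.py 3
```

```text
14.02 (107, array([ 16.3, -19.6]), -0.962)
14.07 (96, array([ 17.7, -18.1]), -0.822)
14.12 (82, array([ 20.9, -16.9]), -0.732)
```

Request:
move_arm([
  {"xyz":[0,0,0],"spin":0},
  {"xyz":[0,0,0],"spin":0},
  {"xyz":[0,0,0],"spin":0},
  {"xyz":[0,0,0],"spin":0},
  {"xyz":[0,0,0],"spin":0},
])

```text
clock: 14.53
position: [0.3953, 0.1258, 0.2061]
eef_rot: [-1.331, -0.997, 0.997]
contact_force: [-0.4, 0.6, 1.1]
finger_gap: -0.0
```

```bash
python3 tr.py 3
```

```text
14.58 (134, array([ 8. , -0.9]), 0.076)
14.63 (153, array([3. , 0.4]), 0.147)
14.68 (160, array([4.6, 1.1]), 0.205)
```

The rotor has passed about two full turns untouched, and I'm waiting for it to stop. Fingers open to 32 meanwhile.

Request:
move_arm([
  {"xyz":[0,0,0],"spin":0},
  {"xyz":[0,0,0],"spin":0},
  {"xyz":[0,0,0],"spin":0},
  {"xyz":[0,0,0],"spin":0},
  {"xyz":[0,0,0],"spin":0},
], claw=32)

```text
clock: 15.1
position: [0.3953, 0.1258, 0.2061]
eef_rot: [-1.331, -0.997, 0.997]
contact_force: [0.6, -0.1, 0.4]
finger_gap: 0.372
```

Request:
move_arm([
  {"xyz":[0,0,0],"spin":0},
  {"xyz":[0,0,0],"spin":0},
  {"xyz":[0,0,0],"spin":0},
  {"xyz":[0,0,0],"spin":0},
  {"xyz":[0,0,0],"spin":0},
])

```text
clock: 15.52
position: [0.3953, 0.1258, 0.2061]
eef_rot: [-1.331, -0.997, 0.997]
contact_force: [0.1, 0.3, 0.3]
finger_gap: 0.375
```

Request:
move_arm([
  {"xyz":[0,0,0],"spin":0},
  {"xyz":[0,0,0],"spin":0},
  {"xyz":[0,0,0],"spin":0},
  {"xyz":[0,0,0],"spin":0},
  {"xyz":[0,0,0],"spin":0},
])

```text
clock: 15.93
position: [0.3953, 0.1258, 0.2061]
eef_rot: [-1.331, -0.997, 0.997]
contact_force: [0.1, -0.4, -0.2]
finger_gap: 0.376
```

Request:
move_arm([
  {"xyz":[0,0,0],"spin":0},
  {"xyz":[0,0,0],"spin":0},
  {"xyz":[0,0,0],"spin":0},
  {"xyz":[0,0,0],"spin":0},
  {"xyz":[0,0,0],"spin":0},
])

```text
clock: 16.35
position: [0.3953, 0.1258, 0.2061]
eef_rot: [-1.331, -0.997, 0.997]
contact_force: [0.1, -0.6, -0.0]
finger_gap: 0.374
```

```bash
python3 tr.py 3
```

```text
16.4 (126, array([  7.3, -13.8]), -1.131)
16.45 (127, array([  9. , -12.6]), -1.111)
16.5 (118, array([ 11.4, -15.2]), -1.068)
```

Request:
move_arm([
  {"xyz":[0,0,0],"spin":0},
  {"xyz":[0,0,0],"spin":0},
  {"xyz":[0,0,0],"spin":0},
  {"xyz":[0,0,0],"spin":0},
  {"xyz":[0,0,0],"spin":0},
])

```text
clock: 16.92
position: [0.3953, 0.1258, 0.2061]
eef_rot: [-1.331, -0.997, 0.997]
contact_force: [-0.2, 0.0, 0.1]
finger_gap: 0.376
```

Request:
move_arm([
  {"xyz":[0,0,0],"spin":0},
  {"xyz":[0,0,0],"spin":0},
  {"xyz":[0,0,0],"spin":0},
  {"xyz":[0,0,0],"spin":0},
  {"xyz":[0,0,0],"spin":0},
])

```text
clock: 17.33
position: [0.3953, 0.1258, 0.2061]
eef_rot: [-1.331, -0.997, 0.997]
contact_force: [0.3, -0.5, -0.3]
finger_gap: 0.371
```

Request:
move_arm([
  {"xyz":[0,0,0],"spin":0},
  {"xyz":[0,0,0],"spin":0},
  {"xyz":[0,0,0],"spin":0},
  {"xyz":[0,0,0],"spin":0},
  {"xyz":[0,0,0],"spin":0},
])

```text
clock: 17.75
position: [0.3953, 0.1258, 0.2061]
eef_rot: [-1.331, -0.997, 0.997]
contact_force: [0.1, 0.4, -0.9]
finger_gap: 0.371
```

Request:
move_arm([
  {"xyz":[0,0,0],"spin":0},
  {"xyz":[0,0,0],"spin":0},
  {"xyz":[0,0,0],"spin":0},
  {"xyz":[0,0,0],"spin":0},
  {"xyz":[0,0,0],"spin":0},
])

```text
clock: 18.17
position: [0.3953, 0.1258, 0.2061]
eef_rot: [-1.331, -0.997, 0.997]
contact_force: [-0.2, 0.5, 0.2]
finger_gap: 0.373
```

```bash
python3 tr.py 3
```

```text
18.22 (112, array([13.8, -3.2]), -0.075)
18.27 (117, array([15.8, -3.4]), -0.065)
18.32 (117, array([13.6, -2.7]), -0.054)
```

Request:
move_arm([
  {"xyz":[0,0,0],"spin":0},
  {"xyz":[0,0,0],"spin":0},
  {"xyz":[0,0,0],"spin":0},
  {"xyz":[0,0,0],"spin":0},
  {"xyz":[0,0,0],"spin":0},
])

```text
clock: 18.73
position: [0.3953, 0.1258, 0.2061]
eef_rot: [-1.331, -0.997, 0.997]
contact_force: [0.6, 1.0, -0.4]
finger_gap: 0.378
```

Request:
move_arm([
  {"xyz":[0,0,0],"spin":0},
  {"xyz":[0,0,0],"spin":0},
  {"xyz":[0,0,0],"spin":0},
  {"xyz":[0,0,0],"spin":0},
  {"xyz":[0,0,0],"spin":0},
])

```text
clock: 19.15
position: [0.3953, 0.1258, 0.2061]
eef_rot: [-1.331, -0.997, 0.997]
contact_force: [-0.7, 0.4, -0.8]
finger_gap: 0.376
```

Request:
move_arm([
  {"xyz":[0,0,0],"spin":0},
  {"xyz":[0,0,0],"spin":0},
  {"xyz":[0,0,0],"spin":0},
  {"xyz":[0,0,0],"spin":0},
  {"xyz":[0,0,0],"spin":0},
])

```text
clock: 19.57
position: [0.3953, 0.1258, 0.2061]
eef_rot: [-1.331, -0.997, 0.997]
contact_force: [0.4, 0.5, 0.1]
finger_gap: 0.375
```

```bash
python3 tr.py 3; python3 st.py
```

```text
19.62 (152, array([5.8, 0.9]), 0.16)
19.67 (153, array([5.3, 0.9]), 0.158)
19.72 (151, array([5.9, 1.2]), 0.171)
t 19.7167 pos [0.3953 0.1258 0.2061] own -0.2319 0.0137 F [-0.   1.1 -0.5] gap 32.1 q [ 0.8  -0.48 -0.4  -0.   -1.65 -1.09] zyaw 2.857
```

Request:
move_arm([
  {"xyz":[-3,-25,0],"spin":0},
  {"xyz":[-3,-30,0],"spin":0},
  {"xyz":[-3,-30,0],"spin":0},
  {"xyz":[-3,-30,0],"spin":0},
  {"xyz":[-2,-31,0],"spin":0},
])

```text
clock: 20.13
position: [0.3911, 0.112, 0.3535]
eef_rot: [-1.331, -0.997, 0.997]
contact_force: [-0.1, 1.3, 0.0]
finger_gap: 0.375
```

Request:
move_arm([
  {"xyz":[0,0,0],"spin":0},
  {"xyz":[0,0,0],"spin":0},
  {"xyz":[0,0,0],"spin":0},
  {"xyz":[0,0,0],"spin":0},
  {"xyz":[0,0,0],"spin":0},
])

```text
clock: 20.55
position: [0.3911, 0.1123, 0.351]
eef_rot: [-1.331, -0.995, 0.998]
contact_force: [-0.3, 0.6, 0.0]
finger_gap: 0.374
```

Request:
move_arm([
  {"xyz":[0,0,0],"spin":0},
  {"xyz":[0,0,0],"spin":0},
  {"xyz":[0,0,0],"spin":0},
  {"xyz":[0,0,0],"spin":0},
  {"xyz":[0,0,0],"spin":0},
])

```text
clock: 20.97
position: [0.3913, 0.1124, 0.3521]
eef_rot: [-1.331, -0.997, 0.997]
contact_force: [0.9, 0.9, 0.2]
finger_gap: 0.375
```

```bash
python3 tr.py 3
```

```text
21.02 (100, array([28.2,  2.5]), 0.275)
21.07 (101, array([28.2,  2.4]), 0.275)
21.12 (100, array([28.2,  2.5]), 0.275)
```

Request:
move_arm([
  {"xyz":[0,0,0],"spin":0},
  {"xyz":[0,0,0],"spin":0},
  {"xyz":[0,0,0],"spin":0},
  {"xyz":[0,0,0],"spin":0},
  {"xyz":[0,0,0],"spin":0},
])

```text
clock: 21.53
position: [0.3913, 0.1123, 0.3521]
eef_rot: [-1.331, -0.997, 0.997]
contact_force: [-0.6, -0.5, -0.4]
finger_gap: 0.37
```

Request:
move_arm([
  {"xyz":[0,0,0],"spin":0},
  {"xyz":[0,0,0],"spin":0},
  {"xyz":[0,0,0],"spin":0},
  {"xyz":[0,0,0],"spin":0},
  {"xyz":[0,0,0],"spin":0},
])

```text
clock: 21.95
position: [0.3913, 0.1124, 0.3521]
eef_rot: [-1.331, -0.997, 0.997]
contact_force: [0.6, -0.5, 0.5]
finger_gap: 0.372
```

Request:
move_arm([
  {"xyz":[0,0,0],"spin":0},
  {"xyz":[0,0,0],"spin":0},
  {"xyz":[0,0,0],"spin":0},
  {"xyz":[0,0,0],"spin":0},
  {"xyz":[0,0,0],"spin":0},
])

```text
clock: 22.37
position: [0.3913, 0.1124, 0.3521]
eef_rot: [-1.331, -0.997, 0.997]
contact_force: [-0.5, -0.2, -0.8]
finger_gap: 0.375
```

```bash
python3 tr.py 3; python3 st.py
```

```text
22.42 (102, array([27.6,  2.1]), 0.273)
22.47 (101, array([27.3,  2.2]), 0.277)
22.52 (102, array([27.2,  2.1]), 0.277)
t 22.5167 pos [0.3914 0.1124 0.3521] own -0.2319 -0.0004 F [-0.4 -0.5  0.5] gap 31.9 q [ 0.78 -0.42 -0.09 -0.   -1.9  -1.07] zyaw 2.857
```

The rotor has been at rest since t = 21 s, holding 0.275 over 1.5 s. Going back to the handle.

Request:
move_arm([
  {"xyz":[0,0,-28],"spin":0},
  {"xyz":[0,0,-38],"spin":0},
  {"xyz":[0,0,-38],"spin":0},
  {"xyz":[0,0,-38],"spin":0},
  {"xyz":[0,0,-38],"spin":0},
])

```text
clock: 22.93
position: [0.5658, 0.0609, 0.3517]
eef_rot: [-1.331, -0.997, 0.997]
contact_force: [-0.5, 1.3, 1.6]
finger_gap: 0.375
```

Request:
move_arm([
  {"xyz":[0,0,-38],"spin":0},
  {"xyz":[0,0,-38],"spin":0},
  {"xyz":[0,0,-35],"spin":0},
  {"xyz":[0,0,-20],"spin":0},
  {"xyz":[0,0,-7],"spin":0},
])

```text
clock: 23.35
position: [0.699, 0.0218, 0.3481]
eef_rot: [-1.329, -0.991, 0.999]
contact_force: [-1.1, 0.9, -1.3]
finger_gap: 0.375
```

Request:
move_arm([
  {"xyz":[0,0,0],"spin":0},
  {"xyz":[0,0,0],"spin":0},
  {"xyz":[0,6,0],"spin":0},
  {"xyz":[0,6,0],"spin":0},
  {"xyz":[0,0,0],"spin":0},
])

```text
clock: 23.77
position: [0.6956, 0.0235, 0.3392]
eef_rot: [-1.329, -0.997, 0.998]
contact_force: [0.2, 0.2, -1.0]
finger_gap: 0.373
```

```bash
python3 st.py; python3 - <<'E'
from h import *
from cell import arm, read_camera
A=read_camera("side");a=A["color"][70:190,200:340]
cv2.imwrite("pics/g4.png",cv2.resize(a,(700,600),interpolation=cv2.INTER_CUBIC))
E
```

```text
t 23.7667 pos [0.6956 0.0235 0.3392] own 0.0851 -0.0 F [ 0.2  0.2 -1. ] gap 31.8 q [ 0.32  0.36  0.65 -0.   -1.86 -0.6 ] zyaw 2.858
```

View pics/g4.png

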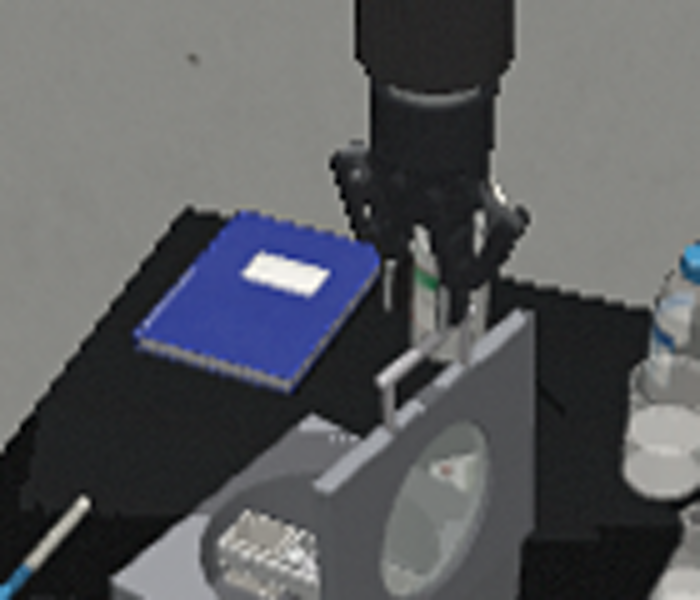

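The fingers at about (388,285) and (465,310) straddle the bar at (430,350). I'll descend and grip.

Request:
move_arm([
  {"xyz":[0,8,0],"spin":0},
  {"xyz":[0,9,0],"spin":0},
  {"xyz":[0,9,0],"spin":0},
  {"xyz":[0,9,0],"spin":0},
  {"xyz":[0,0,0],"spin":0},
])

```text
clock: 24.23
position: [0.6959, 0.0233, 0.3025]
eef_rot: [-1.328, -0.995, 0.999]
contact_force: [0.5, 0.7, -0.7]
finger_gap: 0.37
```

Request:
move_arm([
  {"xyz":[0,0,0],"spin":0},
  {"xyz":[0,0,0],"spin":0},
  {"xyz":[0,0,0],"spin":0},
  {"xyz":[0,0,0],"spin":0},
  {"xyz":[0,0,0],"spin":0},
], claw=0, squeeze=30)

```text
clock: 24.65
position: [0.6965, 0.0229, 0.3057]
eef_rot: [-1.331, -0.997, 0.996]
contact_force: [-0.9, 0.6, 1.3]
finger_gap: 0.098
```

```bash
python3 st.py
```

```text
t 24.65 pos [0.6965 0.0229 0.3057] own 0.0861 -0.0004 F [-0.9  0.6  1.3] gap 8.4 q [ 0.32  0.33  0.55  0.   -1.79 -0.6 ] zyaw 2.856
```

Request:
move_arm([
  {"xyz":[0,0.7,11.3],"spin":0},
  {"xyz":[0,1.3,11.3],"spin":0},
  {"xyz":[0,1.8,11.2],"spin":0},
  {"xyz":[0,2.4,11.1],"spin":0},
  {"xyz":[0,2.9,11],"spin":0},
])

```text
clock: 25.07
position: [0.6433, 0.0386, 0.2975]
eef_rot: [-1.333, -1.0, 0.994]
contact_force: [2.3, -0.6, 1.1]
finger_gap: 0.099
```

Request:
move_arm([
  {"xyz":[0,3.5,10.8],"spin":0},
  {"xyz":[0,4,10.6],"spin":0},
  {"xyz":[0,4.5,10.4],"spin":0},
  {"xyz":[0,5,10.2],"spin":0},
  {"xyz":[0,5.5,9.9],"spin":0},
])

```text
clock: 25.48
position: [0.5935, 0.0533, 0.2749]
eef_rot: [-1.333, -1.0, 0.994]
contact_force: [2.1, -0.6, 1.3]
finger_gap: 0.097
```

Request:
move_arm([
  {"xyz":[0,6,9.6],"spin":0},
  {"xyz":[0,6.5,9.3],"spin":0},
  {"xyz":[0,7,9],"spin":0},
  {"xyz":[0,7.4,8.6],"spin":0},
  {"xyz":[0,7.8,8.2],"spin":0},
])

```text
clock: 25.9
position: [0.5506, 0.0659, 0.2401]
eef_rot: [-1.332, -1.0, 0.994]
contact_force: [1.7, -0.7, 1.7]
finger_gap: 0.097
```

Request:
move_arm([
  {"xyz":[0,8.2,7.8],"spin":0},
  {"xyz":[0,8.6,7.4],"spin":0},
  {"xyz":[0,9,7],"spin":0},
  {"xyz":[0,9.3,6.5],"spin":0},
  {"xyz":[0,9.6,6],"spin":0},
])

```text
clock: 26.32
position: [0.5174, 0.0758, 0.1951]
eef_rot: [-1.332, -1.0, 0.994]
contact_force: [3.3, -1.8, 0.3]
finger_gap: 0.099
```

```bash
python3 st.py
```

```text
t 26.3167 pos [0.5174 0.0758 0.1951] own -0.1006 -0.0 F [ 3.3 -1.8  0.3] gap 8.4 q [ 0.53 -0.17 -0.18  0.   -1.56 -0.82] zyaw 2.857
```

Request:
move_arm([
  {"xyz":[0,9.9,5.5],"spin":0},
  {"xyz":[0,10.2,5],"spin":0},
  {"xyz":[0,10.4,4.5],"spin":0},
  {"xyz":[0,10.6,4],"spin":0},
  {"xyz":[0,9,2.9],"spin":0},
])

```text
clock: 26.73
position: [0.4964, 0.082, 0.1445]
eef_rot: [-1.332, -0.999, 0.995]
contact_force: [2.1, -0.3, 1.4]
finger_gap: 0.096
```

Request:
move_arm([
  {"xyz":[0,7.5,2.2],"spin":0},
  {"xyz":[0,6.5,1.7],"spin":0},
  {"xyz":[0,6,1.4],"spin":0},
  {"xyz":[0,6,1.2],"spin":0},
  {"xyz":[0,5.5,1],"spin":0},
])

```text
clock: 27.15
position: [0.4894, 0.084, 0.1125]
eef_rot: [-1.332, -0.998, 0.995]
contact_force: [6.6, -0.7, 0.6]
finger_gap: 0.1
```

Request:
move_arm([
  {"xyz":[0,5,0.8],"spin":0},
  {"xyz":[0,5,0.7],"spin":0},
  {"xyz":[0,4,0.5],"spin":0},
  {"xyz":[0,4,0.3],"spin":0},
  {"xyz":[0,3,0.2],"spin":0},
])

```text
clock: 27.57
position: [0.4874, 0.0846, 0.0918]
eef_rot: [-1.332, -0.999, 0.995]
contact_force: [6.7, -1.2, 1.7]
finger_gap: 0.097
```

```bash
python3 st.py
```

```text
t 27.5667 pos [0.4874 0.0846 0.0918] own -0.1319 -0.0 F [ 6.7 -1.2  1.7] gap 8.3 q [ 0.58 -0.22 -0.42  0.   -1.38 -0.87] zyaw 2.856
```

Request:
move_arm([
  {"xyz":[0,2,0],"spin":0},
  {"xyz":[0,2,0],"spin":0},
  {"xyz":[0,1,0],"spin":0},
  {"xyz":[0,0,0],"spin":0},
  {"xyz":[0,0,0],"spin":0},
])

```text
clock: 27.98
position: [0.4873, 0.0846, 0.0883]
eef_rot: [-1.332, -0.999, 0.995]
contact_force: [2.6, 0.3, 8.2]
finger_gap: 0.099
```

Request:
move_arm([
  {"xyz":[0,1,0],"spin":0},
  {"xyz":[0,1,0],"spin":0},
  {"xyz":[0,0,0],"spin":0},
  {"xyz":[0,0,0],"spin":0},
  {"xyz":[0,0,0],"spin":0},
])

```text
clock: 28.4
position: [0.4873, 0.0846, 0.088]
eef_rot: [-1.332, -1.0, 0.995]
contact_force: [-5.0, 0.1, 17.0]
finger_gap: 0.101
```

```bash
python3 st.py
```

```text
t 28.4 pos [0.4873 0.0846 0.088 ] own -0.132 0.0 F [-5.   0.1 17. ] gap 8.6 q [ 0.58 -0.22 -0.42  0.   -1.37 -0.87] zyaw 2.857
```

Request:
move_arm([
  {"xyz":[0,-1,0],"spin":0},
  {"xyz":[0,0,0],"spin":0},
  {"xyz":[0,0,0],"spin":0},
  {"xyz":[0,0,0],"spin":0},
  {"xyz":[0,0,0],"spin":0},
], claw=28)

```text
clock: 28.82
position: [0.4857, 0.0844, 0.0847]
eef_rot: [-1.33, -0.995, 0.998]
contact_force: [0.1, -1.2, -0.1]
finger_gap: 0.328
```

Request:
move_arm([
  {"xyz":[0,-6,0],"spin":0},
  {"xyz":[0,-8,0],"spin":0},
  {"xyz":[0,-10,0],"spin":0},
  {"xyz":[0,-15,0],"spin":0},
  {"xyz":[0,-20,0],"spin":0},
])

```text
clock: 29.23
position: [0.4858, 0.0844, 0.1451]
eef_rot: [-1.33, -0.996, 0.998]
contact_force: [0.6, -0.4, -0.2]
finger_gap: 0.328
```

Request:
move_arm([
  {"xyz":[0,-35,15],"spin":0},
  {"xyz":[0,-30,25],"spin":0},
  {"xyz":[0,0,30],"spin":0},
  {"xyz":[0,0,30],"spin":0},
  {"xyz":[0,0,0],"spin":0},
], claw=0)

```text
clock: 29.65
position: [0.3881, 0.1138, 0.2125]
eef_rot: [-1.328, -1.003, 0.994]
contact_force: [0.8, 1.0, 1.2]
finger_gap: 0.0
```

```bash
python3 st.py; python3 - <<'E'
from h import *
from cell import arm, read_camera
for n in("top","side"):
    c=read_camera(n); o=dict(np.load(f"pics/{n}0.npz")); W=world(c);W0=world(o)
    a=np.array([np.cos(-.285),np.sin(-.285)]);b=np.array([-a[1],a[0]]); d=W0[...,:2]-[.614,.0475]
    x,y=d@a,d@b
    for nm,lo,hi in[("front",-.098,-.075),("back",.06,.09)]:
        m=(x>lo)&(x<hi)&(abs(y)<.1)&(abs(W0[...,2]-.1)<.03)&(abs(W[...,2]-.1)<.06); print(n,nm,m.sum(),np.median(W0[m][:,2]).round(4),np.median(W[m][:,2]).round(4))
    D=cv2.absdiff(c["color"],o["color"]).max(2)
    cv2.imwrite(f"pics/d{n}.png",np.where(D>60,255,0)); 
    if n=="top":
        D=c["color"][120:260,115:385]; E=o["color"][120:260,115:385]
    globals()[n]=c["color"]
f=lambda i,w,h:cv2.resize(i,(w,h),interpolation=cv2.INTER_CUBIC)
A=top[120:265,120:390]; B=cv2.absdiff(top,dict(np.load("pics/top0.npz"))["color"])[120:265,120:390]
S=side[100:290,130:360]
o=np.zeros((600,800,3),np.uint8); o[:215,:400]=f(A,400,215); o[:215,400:]=f(B,400,215); o[216:546,:400]=f(S,400,330); o[216:546,400:]=f(cv2.absdiff(side,dict(np.load("pics/side0.npz"))["color"])[100:290,130:360],400,330)
cv2.imwrite("pics/g5.png",o)
E
```

```text
t 29.65 pos [0.3881 0.1138 0.2125] own -0.2354 0.0001 F [0.8 1.  1.2] gap 0.0 q [ 0.79 -0.51 -0.41 -0.   -1.67 -1.07] zyaw 2.859
top front 356 0.1021 0.1025
top back 429 0.1025 0.1027
side front 158 0.1042 0.1045
side back 318 0.1043 0.1041[ WARN:0@0.515] global loadsave.cpp:1063 imwrite_ Unsupported depth image for selected encoder is fallbacked to CV_8U.
```

View pics/g5.png

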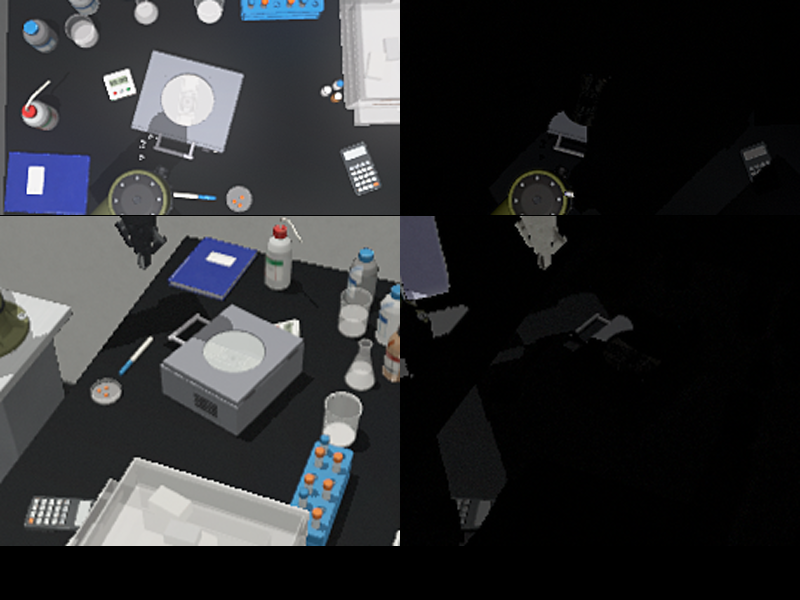

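The lid is back at its starting height to within 0.5 mm. The difference images show only arm shadows and nothing displaced, so I'm handing in.

```bash
python3 -c "
from cell import arm
print(arm.job_done())"
```

```text
the job is handed in; nothing more can be done
None
```

The free-running check is done and handed in at about 30 s of the 72 s allowed. No verdict was reported.

- **Lid open:** I gripped the handle and swung the lid up to its stop, where it pressed back with about 12 N. The pictures showed it upright.
- **Rotor spin:** I pushed the left side bar with the closed fingers and took them out at once. By camera the rotor coasted about three turns counter-clockwise, well past the one turn asked. The exact total relies on assigning the first half-turn, which I did not see directly. Without it the coast is still over two turns.
- **Rest before closing:** The lid stayed up until the rotor's measured angle held steady for 1.5 s. Then I lowered the lid slowly.
- **Lid shut:** The handle stopped moving while the downward push rose to about 17 N. After release, the front and back of the lid were within 0.5 mm of their starting heights in both cameras.
- **Surroundings:** Comparing the pictures from before and after showed only changes in the arm's shadow around the timer, wash bottle and calculator. The arm stood clear of everything at the end.

No check failed. My rotor angle readings were rough: estimates of the starting angle ranged from -0.07 to -0.15 rad.

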